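# Shut and lock the pump box hatch with a quarter-turn fastener

## Task

The service hatch on the blue pump box of the concrete testing machine stands ajar. Press it fully shut with the fingertips, then set a fingertip in the slot of its orange quarter-turn fastener and turn it clockwise (seen from above) to its stop, so that the yellow pointer meets the green mark and the hatch is locked. Do not lift the hatch further open, do not turn the fastener before the hatch is shut, leave the things standing around the box alone, and finish clear of everything.

Things in the scene. Friction and masses are not known exactly. Their poses are not given: they have to be found in the camera images.
- pump_box: Blue steel box fixed to the bench, 260 mm (x) by 340 mm (y) by 100 mm high, open on top under the white hatch. Origin: centre of its underside on the bench; its x axis points from its front (robot side) to the hatch's hinge, z up.
- hatch (a joint): Opening angle of the white hatch (rad): 0 shut, flat on the box's rim; grows as the front edge rises; starts at 0.12 to 0.32. A 262 by 340 by 6 mm plate hinged along the box's rear top edge; shut, its top is 106 mm above the bench. The hinge is stiff: the hatch stays where it is left; 3 to 6 N down near the front edge closes it.
- press_pad (a point): Centre of the top face of the black rubber press pad, 40 by 60 mm and 4 mm thick, on the hatch near its front edge (232 mm from the hinge, 115 mm to +y of the middle). Its axes are those of the hatch (x from front edge to hinge, z out of the plate). Hatch shut: 110 mm above the bench.
- cam (a joint): Angle of the quarter-turn fastener (rad), clockwise from above: 0 open (slot's yellow pointer end to the box's -y, at the red mark), 1.571 locked at its stop (pointer to the box's -x, the front, at the green mark). Starts at 0 to 0.3. Stays where left; takes about 0.15 N m. Turned early, its tongue keeps the hatch from shutting; locked, the tongue holds it shut.
- finger_slot: Slot in the orange head (110 mm across, 19 mm above the plate, axis on the hatch's middle line 175 mm from the hinge, 45 mm in front of box centre). Runs through the whole diameter, open-ended, 40 mm wide, 16 mm deep, black upright walls. Origin: centre of its floor on the turning axis, 109 mm above the bench when shut. Turns with the head: slot along its y, yellow pointer end at -y, z up.
- concrete_core: Loose grey concrete cylinder, 54 mm in diameter and 100 mm tall, standing beside the box; leave alone. Origin: centre of its underside.
- brick_piece: Loose piece of red brick, 75 by 50 by 60 mm high, beside the box; leave alone. Origin: centre of its underside.
- grease_tin: Loose tin, 60 mm in diameter and 70 mm tall, beside the box; leave alone. Origin: centre of its underside.
- screwdriver: Loose screwdriver, 190 mm long, lying on the bench beyond the box's right (-y) side; leave alone. Its x axis runs along it.
- hatch_hinge (a point): Middle of the hatch's hinge axis, which runs along the box's y: 130 mm behind the box's centre, 100 mm above the bench, level with the plate's underside.

How it is judged (in metres and radians):
On the way, in this order (a step that is already met when the one before it is completed fails the run):
1. the hatch is pressed shut with the fastener still open (value of joint hatch below 0.02 rad and value of joint cam below 0.5 rad), for 0.2 s.
2. a finger in the slot turns the fastener, the hatch staying shut (contact force between the fingers and finger_slot above 0.3 N and value of joint cam between 0.5 and 1.35 rad and value of joint hatch below 0.03 rad), for 0.1 s.
3. the fastener is turned to its locked stop (value of joint cam above 1.42 rad and value of joint hatch below 0.02 rad), for 0.2 s.
At the end, for the whole second after the job is handed in: The hatch is shut (within 0.02 rad) and the fastener stands locked, within about 8 degrees of its clockwise stop, at rest; the things around the box have not been moved (all of step 3 and velocity of joint cam between -0.05 and 0.05 rad/s); the robot touches nothing.
It fails at once if the hatch is lifted further open (value of joint hatch above 0.42 rad).
It fails at once if the fastener is turned while the hatch is not shut (value of joint cam above 0.6 rad and value of joint hatch above 0.06 rad).
It fails at once if a thing beside the box is moved or lifted (distance of any of concrete_core, brick_piece, grease_tin, screwdriver from where it was at the start of the episode above 0.03 m or angle between any of concrete_core, brick_piece, grease_tin's own z axis and vertical above 0.6 rad).
It also fails if it takes over 46 s, if anything falls off the work surface, if the arm or the gripper's body presses on something with over 40 N, if the wrist force passes 120 N, or if a joint passes its speed limit or range.

## Robot

A 6-joint arm with a two-finger parallel gripper is mounted at the origin on the work surface. World frame = base frame: x ahead of the robot, y to its left, z up, the work surface at z = 0. Lengths are in mm, angles in rad, forces in N, time in s.
With the tool pointing down it reaches from about 375 to 825 mm from the base axis. Payload 5.5 kg.
Tool frame: the origin (TCP) lies at the very end of the fingers, on their centre line; the grasp point (between the pads) lies 19 mm behind it; z points along the fingers, y is the direction in which the jaws open and shut (so a half turn about z gives the same grasp; the last joint's range is limited). The gripper opens to 85 mm and grips with 20 to 120 N. Pads are 22 mm wide; open, the fingers measure 114 mm over their backs; the gripper's body (76 mm by 85 mm) begins 54 mm behind the grasp point. The pads swing forward as they close: fully open they stand 13 mm farther back than shut.
Start: joints at [1.138, 0.314, -0.047, 1.21, 0, 1.571], TCP at [251.645, 544.674, 231.299] pointing down, gripper open.
Joint ranges: [-2.67, 2.67], [-0.69, 1.73], [-1.03, 1.25], [-2.08, 2.16], [-1.42, 1.45], [-3.14, 3.14]. Speed limits (rad/s): [2.39, 2.39, 3.01, 3.14, 3.14, 3.14].

## Interface

Orientations are given as a unit quaternion [w, x, y, z].
In Python, from plant import read_state, grab_frame, close_job, recognise, silhouettes gives the robot as it stands.
- The arm moves only by the tool jog_arm, never from a script. Its argument "plan" is a list of rows, each a list of 2 entries, a list of its own where there are three numbers: the shift along the world's x, y, z in units of 0.1 m (1.0 is 0.1 m), then the turn about the world's z in units of 90 degrees (1.0 is 90 degrees). A call has exactly 10 rows; each row is the pose to reach, as a shift and turn from the pose commanded when the call began; what a row does not reach only later rows make up. A row lasts 1/10 s, in which the tool goes at most 50 mm and 8.59 degrees, less where a joint would pass 70% of its speed; a pose out of reach is approached as far as the arm can. A call with a number of a shift or a turn outside -1 to 1 is refused whole. A call with a gripper value outside its range is refused whole. "grip" is the opening, from -1 (shut) to 1 (fully open), so that 0 is half open, set as the call begins (left out, the last holds). The fingers move at their own pace and stop on an object; the grip force is fixed at half the most. Time passes only in rows, so rows that repeat a pose let the fingers close, or fill a call up. It gives the time, the measured TCP pose, the force and the opening at its end, in the units of the state.
- read_state(): the state, without advancing time (a new reading comes with each control period).
- grab_frame(name): name is "scene" or "top" or "wrist"; returns a dict with "img" (384x512x3 uint8, blue, green, red), "mtx" (3x3 intrinsics, pixels), "dist_coeffs" ([k1, k2, p1, p2, k3] as OpenCV has them; the pictures are not rectified), "extrinsics" (4x4, takes a point from camera to world coordinates); the wrist camera has in their place "T_tool_cam" (4x4, takes a point from camera to tool coordinates, whose origin is the TCP and whose axes are the flange's). Camera axes: x right, y down, z forward; pixel columns grow to the right and rows downward; lengths in mm; the calibration is good to about 2 mm. A picture is of the moment at which its call begins: read the wrist's pose just before it. There is no depth.
- close_job(): hands the job in, once; it reports no verdict.
Trained networks look in a picture, given as the dict that the camera call returned (one of the last four; its "shot" number tells which), for a name from the list of things; names that differ only in an ending like _2 or _b are one class to them, and where a whole thing is asked for, a point or a joint stands for the part that bears it (a point fixed in the world has none). Each returns a list of dicts, best first, with "confidence" (0 to 1); they miss things now and then, are a little off and sometimes report something else, mostly with a low value. They report only what shows in the picture. A call takes as long as a camera call.
- recognise(picture, name): "point" ([row, column] in pixels, amid what is visible of it).
- silhouettes(picture, name): "pixels" (384x512 bool, what is visible of it) and "point" ([row, column] in pixels, amid what is visible of it).
The state is a dict: "t": time; "q": joint angles; "joint_vel": joint speeds; "effort": joint torques, N m; "ee_pos": TCP position; "eef_rot": TCP orientation; "wrist_force": force on the tool from outside, world axes, zero at the start; "ft_torque": the same for the moment, N m; "opening": finger opening in mm.
Only numpy, scipy, OpenCV 4.12 (cv2) and the standard library are available. Lean on these libraries where they do the work, as an engineer would, in place of code of your own. Each camera call takes 0.05 s, during which the arm holds its last target. There are 200 camera calls.

## Working session

There is one attempt and no reset: what is moved stays moved. The work goes in short steps, Python scripts to look and compute and a tool call to move; the robot and the scene stay as the last step left them, time stands still between calls to the robot, and variables do not carry over. Pictures are saved under pics/ and viewed, about 8 in all and at most 12, crops included, and the job is handed in when it is done.

Besides the shell and the picture viewer there is one more tool, called after "Emit:" as name(argument=value, ...), one argument or row to a line, values as JSON. jog_arm: Moves the arm, as the interface text tells. Its arguments: {"type":"object","properties":{"plan":{"type":"array"},"grip":{"type":"number"}},"required":["plan"]}

```bash
mkdir -p pics; ls; python3 - <<'E'
from plant import *
import cv2,numpy as np
s=read_state();print({k:np.round(v,3) for k,v in s.items()})
for n in ["scene","top"]:
    f=grab_frame(n);cv2.imwrite(f"pics/{n}0.png",f["img"]);print(n,f["mtx"].tolist(),f["dist_coeffs"],np.round(f["extrinsics"],3).tolist())
    for o in ["pump_box","hatch","press_pad","cam","finger_slot","concrete_core","brick_piece","grease_tin","screwdriver"]:
        print(o,[(np.round(r["point"]),round(r["confidence"],2)) for r in recognise(f,o)][:2])
E
```

```text
pics
{'t': np.float64(0.0), 'q': array([ 1.138,  0.314, -0.048,  1.21 , -0.   ,  1.571]), 'joint_vel': array([-0.   ,  0.   ,  0.001,  0.001,  0.001,  0.001]), 'effort': array([-1.0000e-03, -5.3959e+01,  3.3975e+01,  1.9000e-02, -0.0000e+00,
        0.0000e+00]), 'ee_pos': array([251.423, 544.132, 230.422]), 'eef_rot': array([-0.   ,  0.215,  0.977, -0.001]), 'wrist_force': array([ 0.088,  0.168, -0.494]), 'ft_torque': array([-0.023, -0.   , -0.025]), 'opening': np.float64(85.144)}
scene [[455.40348364301053, 0.0, 253.1368526564945], [0.0, 455.40348364301053, 190.77105286756264], [0.0, 0.0, 1.0]] [0.00937052 0.         0.         0.         0.        ] [[0.377, 0.674, -0.636, 1326.108], [0.926, -0.282, 0.25, -283.165], [-0.012, -0.683, -0.73, 886.278], [0.0, 0.0, 0.0, 1.0]]
pump_box [(array([174., 267.]), 0.61)]
hatch [(array([161., 268.]), 0.59)]
press_pad [(array([159., 272.]), 0.9), (array([178., 269.]), 0.59)]
cam [(array([142., 264.]), 0.61)]
finger_slot [(array([133., 265.]), 0.8)]
concrete_core [(array([166., 371.]), 0.62)]
brick_piece [(array([175., 268.]), 0.72), (array([132
[... 176 characters left out ...]
3797645, 0.0, 259.7143972430527], [0.0, 419.15654523797645, 187.88446137076187], [0.0, 0.0, 1.0]] [-0.02914297  0.          0.          0.          0.        ] [[0.013, -0.993, 0.117, 497.991], [-1.0, -0.015, -0.019, 16.631], [0.021, -0.117, -0.993, 1168.222], [0.0, 0.0, 0.0, 1.0]]
pump_box [(array([200., 236.]), 0.94)]
hatch [(array([199., 238.]), 0.73)]
press_pad [(array([201., 235.]), 0.87)]
cam [(array([210., 239.]), 0.63), (array([200., 234.]), 0.55)]
finger_slot [(array([201., 236.]), 0.76)]
concrete_core [(array([186., 139.]), 0.61)]
brick_piece [(array([246., 150.]), 0.82), (array([201., 232.]), 0.36)]
grease_tin [(array([168., 323.]), 0.98)]
screwdriver [(array([208., 362.]), 0.72)]
```

```bash
python3 - <<'E'
import cv2
a=cv2.imread("pics/scene0.png")[70:290,110:410];b=cv2.imread("pics/top0.png")[100:300,110:400]
cv2.imwrite("pics/a.png",cv2.resize(a,(800,587),interpolation=cv2.INTER_CUBIC));cv2.imwrite("pics/b.png",cv2.resize(b,(800,552),interpolation=cv2.INTER_CUBIC))
E
```

```text
(no output)
```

View pics/a.png

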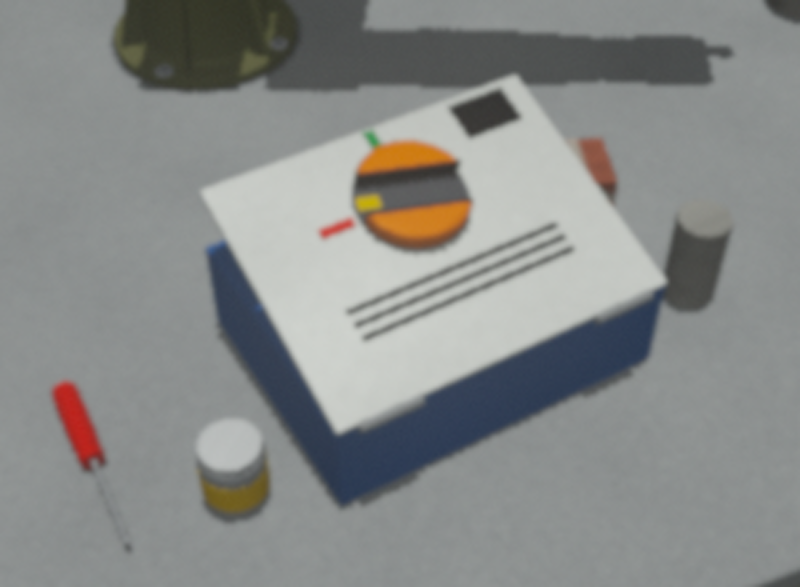

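View pics/b.png

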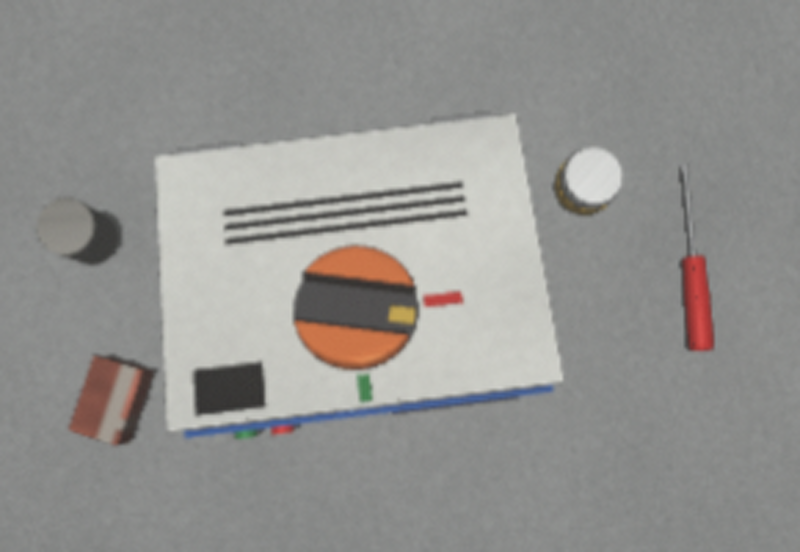

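The scene view shows the hatch ajar: hinge corners at crop (338,432) and (666,285), front corners at (203,190) and (518,74). The slot pointer is near the red mark. The top view shows the pad at crop (229,388) and the head at (356,307). I'll fit the box pose, hatch angle and cam angle to these points.

```bash
cat > h.py <<'E'
import numpy as np, cv2
from scipy.optimize import least_squares
def box2w(p,P):
    c,s=np.cos(p[2]),np.sin(p[2]);P=np.asarray(P,float)
    return P@np.array([[c,-s,0],[s,c,0],[0,0,1]]).T+[p[0],p[1],0]
def hat(p,h,u,y,z):  # u from hinge toward front
    return box2w(p,[130-u*np.cos(h)+z*np.sin(h),y,100+u*np.sin(h)+z*np.cos(h)])
def proj(f,P):
    E=np.linalg.inv(f["extrinsics"]);R,t=E[:3,:3],E[:3,3]
    return cv2.projectPoints(np.asarray(P,float).reshape(-1,3),cv2.Rodrigues(R)[0],t,np.array(f["mtx"]),np.array(f["dist_coeffs"]))[0].reshape(-1,2)
E
cat > fit.py <<'E'
from h import *; from plant import *
S,T=grab_frame("scene"),grab_frame("top")
H=[(262,170,6),(262,-170,6),(0,-170,6),(0,170,6),(232,115,10)]
s=np.array([(518,74),(203,190),(338,432),(666,285),(484,113),(345,505)])*300/800+[110,70]
t=np.array([(168,431),(562,380),(516,114),(155,156),(229,388),(356,307)])*290/800+[110,100]
def res(v):
    p,h=v[:3],v[3]
    L=[hat(p,h,*a) for a in H]
    a=proj(S,L+[box2w(p,[130,-170,0])])-s-v[4:6]*0
    b=proj(T,L+[hat(p,h,175,0,25)])-t
    return np.r_[a.ravel(),b.ravel()]
r=least_squares(res,[500,40,0.1,0.2],x_scale=[100,100,1,1],loss="soft_l1")
print(r.x,np.round(r.fun.reshape(-1,2) if 0 else res(r.x).reshape(-1,2),1).tolist())
p,h=r.x[:3],r.x[3]
# cam: pointer at slot floor r~42, z=9
def rc(c):
    o=[]
    for f,q in((S,np.array((369,203))*.375+[110,70]),(T,np.array((401,315))*.3625+[110,100])):
        o.append(proj(f,hat(p,h,175+c[1]*np.sin(c[0]),-c[1]*np.cos(c[0]),9))[0]-q)
    return np.ravel(o)
c=least_squares(rc,[.1,42],x_scale=[1,40]);print("cam",c.x,c.fun)
print("pad open",hat(p,h,232,115,10),"pad shut",hat(p,0,232,115,10),"slot shut",hat(p,0,175,0,9))
E
python3 fit.py
```

```text
Traceback (most recent call last):
  File "fit.py", line 12, in <module>
    r=least_squares(res,[500,40,0.1,0.2],x_scale=[100,100,1,1],loss="soft_l1")
  File "fit.py", line 9, in res
    a=proj(S,L+[box2w(p,[130,-170,0])])-s-v[4:6]*0
      ~~~~~~~~~~~~~~~~~~~~~~~~~~~~~~~~~~~^~~~~~~~~
ValueError: operands could not be broadcast together with shapes (6,2) (0,)
```

```bash
sed -i 's/-v\[4:6\]\*0//' fit.py; python3 fit.py
```

```text
[5.93449906e+02 5.31071131e+01 1.36580451e-01 2.76978283e-01] [[-1.3, 0.4], [-1.9, 0.4], [-0.8, 0.7], [0.2, -0.9], [0.1, -0.3], [-2.0, 0.7], [-1.1, 0.1], [0.2, 0.6], [-0.6, -0.2], [-0.8, 0.0], [-0.8, -0.0], [-1.2, -1.4]]
cam [ 0.26683316 40.24482965] [-0.56570297  0.32885848 -0.60216087  0.05267164]
pad open [488.21094124 154.72449816 173.05934324] pad shut [476.74182858 153.148228   110.        ] slot shut [548.86897382  46.98008344 109.        ]
```

Emit:
jog_arm(
  plan=[
    [[0.06, -0.1, 0], 0],
    [[0.12, -0.2, 0], 0],
    [[0.18, -0.3, 0], 0],
    [[0.24, -0.4, 0], 0],
    [[0.3, -0.5, 0], 0],
    [[0.36, -0.6, 0], 0],
    [[0.42, -0.7, 0], 0],
    [[0.48, -0.8, 0], 0],
    [[0.54, -0.9, 0], 0],
    [[0.6, -1.0, 0], 0],
  ],
  grip=-1,
)

```text
t: 2.2
ee_pos: [312.1, 443.9, 231.3]
eef_rot: [-0.0, 0.215, 0.977, 0.0]
wrist_force: [-0.5, 1.1, -0.0]
opening: -0.2
```

Emit:
jog_arm(
  plan=[
    [[0.06, -0.1, 0], 0],
    [[0.12, -0.2, 0], 0],
    [[0.18, -0.3, 0], 0],
    [[0.24, -0.4, 0], 0],
    [[0.3, -0.5, 0], 0],
    [[0.36, -0.6, 0], 0],
    [[0.42, -0.7, 0], 0],
    [[0.48, -0.8, 0], 0],
    [[0.54, -0.9, 0], 0],
    [[0.6, -1.0, 0], 0],
  ],
)

```text
t: 3.2
ee_pos: [372.2, 343.9, 231.4]
eef_rot: [0.0, 0.215, 0.977, 0.0]
wrist_force: [-0.5, -0.1, -0.1]
opening: 0.0
```

Emit:
jog_arm(
  plan=[
    [[0.06, -0.1, 0], 0],
    [[0.12, -0.2, 0], 0],
    [[0.18, -0.3, 0], 0],
    [[0.24, -0.4, 0], 0],
    [[0.3, -0.5, 0], 0],
    [[0.36, -0.6, 0], 0],
    [[0.42, -0.7, 0], 0],
    [[0.48, -0.8, 0], 0],
    [[0.54, -0.9, 0], 0],
    [[0.6, -1.0, 0], 0],
  ],
)

```text
t: 4.2
ee_pos: [432.1, 243.8, 231.3]
eef_rot: [-0.0, 0.215, 0.977, -0.0]
wrist_force: [0.0, 0.9, -0.4]
opening: 0.1
```

Emit:
jog_arm(
  plan=[
    [[0.1, -0.2, 0], 0],
    [[0.2, -0.4, 0], 0],
    [[0.3, -0.6, 0], 0],
    [[0.4, -0.8, 0], 0],
    [[0.48, -0.9, 0], 0],
    [[0.48, -0.9, 0], 0],
    [[0.48, -0.9, -0.1], 0],
    [[0.48, -0.9, -0.2], 0],
    [[0.48, -0.9, -0.3], 0],
    [[0.48, -0.9, -0.3], 0],
  ],
)

```text
t: 5.2
ee_pos: [478.0, 154.8, 199.1]
eef_rot: [-0.002, 0.214, 0.977, -0.001]
wrist_force: [-1.0, 0.4, -1.2]
opening: 0.0
```

Emit:
jog_arm(
  plan=[
    [[0, 0, -0.1], 0],
    [[0, 0, -0.2], 0],
    [[0, 0, -0.3], 0],
    [[0, 0, -0.4], 0],
    [[0, 0, -0.5], 0],
    [[0, 0, -0.6], 0],
    [[0, 0, -0.7], 0],
    [[0, 0, -0.8], 0],
    [[0, 0, -0.86], 0],
    [[0, 0, -0.88], 0],
  ],
)

```text
t: 6.2
ee_pos: [479.2, 154.6, 112.4]
eef_rot: [-0.001, 0.215, 0.977, -0.0]
wrist_force: [-2.8, -0.4, 3.6]
opening: 0.1
```

Emit:
jog_arm(
  plan=[
    [[0, 0, -0.01], 0],
    [[0, 0, -0.02], 0],
    [[0, 0, -0.03], 0],
    [[0, 0, -0.04], 0],
    [[0, 0, -0.04], 0],
    [[0, 0, -0.04], 0],
    [[0, 0, -0.04], 0],
    [[0, 0, -0.04], 0],
    [[0, 0, -0.04], 0],
    [[0, 0, -0.04], 0],
  ],
)

```text
t: 7.2
ee_pos: [479.9, 154.7, 110.0]
eef_rot: [0.0, 0.215, 0.977, 0.0]
wrist_force: [-1.7, -1.2, 6.8]
opening: 0.1
```

Emit:
jog_arm(
  plan=[
    [[0, 0, -0.01], 0],
    [[0, 0, -0.02], 0],
    [[0, 0, -0.03], 0],
    [[0, 0, -0.03], 0],
    [[0, 0, -0.03], 0],
    [[0, 0, -0.03], 0],
    [[0, 0, -0.03], 0],
    [[0, 0, -0.03], 0],
    [[0, 0, -0.03], 0],
    [[0, 0, -0.03], 0],
  ],
)

```text
t: 8.2
ee_pos: [480.1, 154.8, 109.8]
eef_rot: [0.001, 0.215, 0.977, 0.001]
wrist_force: [-12.5, -3.4, 32.5]
opening: 0.1
```

Force jumped to 32 N at z = 109.8, so it is on a hard stop and the hatch is shut. I'll lift and look.

Emit:
jog_arm(
  plan=[
    [[0, 0, 0.03], 0],
    [[0, 0, 0.2], 0],
    [[0, 0, 0.4], 0],
    [[0, 0, 0.6], 0],
    [[0, 0, 0.8], 0],
    [[0, 0, 0.9], 0],
    [[0, 0.1, 1.0], 0],
    [[0, 0.2, 1.0], 0],
    [[0, 0.3, 1.0], 0],
    [[0, 0.3, 1.0], 0],
  ],
)

```text
t: 9.2
ee_pos: [479.2, 186.1, 205.3]
eef_rot: [-0.001, 0.214, 0.977, -0.0]
wrist_force: [-0.1, 0.2, -0.2]
opening: -0.1
```

```bash
python3 - <<'E'
from plant import *
import cv2,numpy as np
print(read_state()["ee_pos"])
for n,(y0,y1,x0,x1) in dict(scene=(70,290,110,410),top=(100,300,110,400)).items():
    f=grab_frame(n);cv2.imwrite(f"pics/{n}1.png",cv2.resize(f["img"][y0:y1,x0:x1],(800,587 if n=="scene" else 552),interpolation=cv2.INTER_CUBIC))
E
```

```text
[479.15492367 186.08630582 205.27016571]
```

View pics/scene1.png

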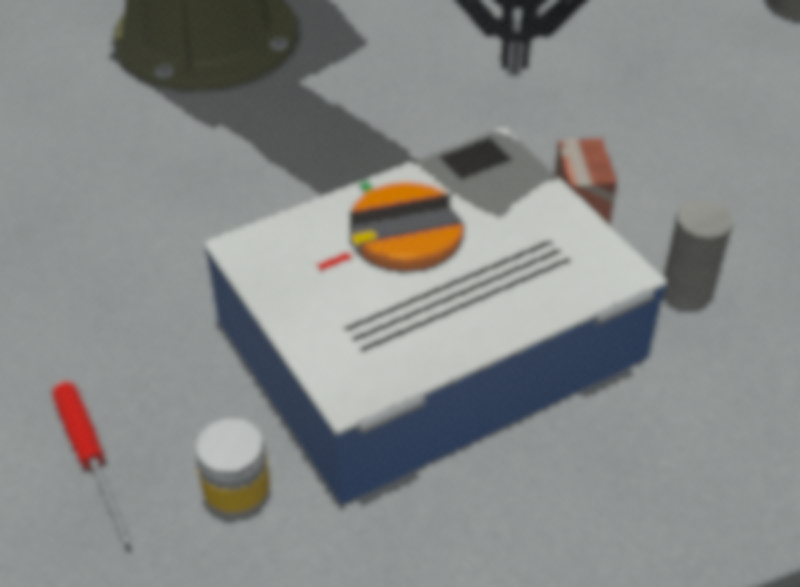

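View pics/top1.png

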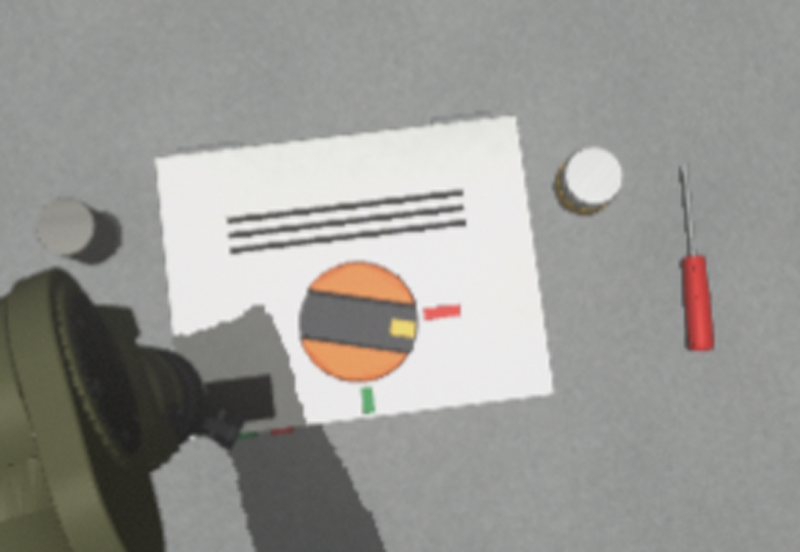

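The hatch is shut in both views. The slot's pointer is at top-crop (402,328) and the head centre at (358,321). I'll refit with the hatch at 0.

```bash
cat > fit2.py <<'E'
from h import *; from plant import *
S,T=grab_frame("scene"),grab_frame("top")
s=np.array([(207,245),(338,432),(666,285),(345,505),(476,157),(407,221)])*.375+[110,70]
t=np.array([(156,157),(516,116),(553,393),(358,321)])*.3625+[110,100]
def res(p):
    a=proj(S,[hat(p,0,*x) for x in [(262,-170,6),(0,-170,6),(0,170,6)]]+[box2w(p,[130,-170,0]),hat(p,0,232,115,10),hat(p,0,175,0,25)])-s
    b=proj(T,[hat(p,0,*x) for x in [(0,170,6),(0,-170,6),(262,-170,6),(175,0,25)]])-t
    return np.r_[a.ravel(),b.ravel()]
p=least_squares(res,[590,50,0.13],x_scale=[100,100,1],loss="soft_l1").x
print(p,np.round(res(p).reshape(-1,2),1).tolist())
def rc(c):
    return np.ravel([proj(f,hat(p,0,175+c[1]*np.sin(c[0]),-c[1]*np.cos(c[0]),9))[0]-q for f,q in((S,np.array((364,237))*.375+[110,70]),(T,np.array((402,328))*.3625+[110,100]))])
c=least_squares(rc,[.1,42],x_scale=[1,40]);print("cam",c.x,c.fun,"slot",hat(p,0,175,0,9),"slot yaw deg",np.degrees(np.pi/2+p[2]-c.x[0]))
E
python3 fit2.py
```

```text
[5.94619988e+02 5.36467648e+01 1.36192734e-01] [[-1.5, -1.0], [-0.7, 0.4], [0.2, -1.1], [-1.6, 1.0], [-0.1, 0.2], [-0.4, -0.8], [-1.3, -0.2], [-0.7, -0.8], [-0.3, -0.1], [-0.9, -0.4]]
cam [ 0.29555459 41.43321736] [-0.35773117  0.62216968 -0.50633736  0.25570013] slot [550.0366839   47.53702046 109.        ] slot yaw deg 80.86923840358283
```

Emit:
jog_arm(
  plan=[
    [[0.05, -0.1, 0], 0.02],
    [[0.1, -0.2, 0], 0.04],
    [[0.15, -0.3, 0], 0.06],
    [[0.2, -0.4, 0], 0.08],
    [[0.25, -0.5, 0], 0.1],
    [[0.3, -0.6, 0], 0.12],
    [[0.35, -0.7, 0], 0.14],
    [[0.4, -0.8, 0], 0.16],
    [[0.45, -0.9, 0], 0.18],
    [[0.5, -1.0, 0], 0.18],
  ],
  grip=0,
)

```text
t: 10.4
ee_pos: [529.7, 83.8, 206.1]
eef_rot: [-0.0, 0.075, 0.997, -0.0]
wrist_force: [0.0, 0.2, 0.1]
opening: 42.7
```

Emit:
jog_arm(
  plan=[
    [[0.05, -0.1, 0], 0],
    [[0.1, -0.2, 0], 0],
    [[0.15, -0.3, 0], 0],
    [[0.2, -0.38, 0], 0],
    [[0.2, -0.38, -0.1], 0],
    [[0.2, -0.38, -0.2], 0],
    [[0.2, -0.38, -0.3], 0],
    [[0.2, -0.38, -0.4], 0],
    [[0.2, -0.38, -0.5], 0],
    [[0.2, -0.38, -0.5], 0],
  ],
)

```text
t: 11.4
ee_pos: [548.3, 46.8, 154.4]
eef_rot: [-0.001, 0.075, 0.997, -0.0]
wrist_force: [-0.1, 0.1, -0.1]
opening: 43.1
```

```bash
python3 - <<'E'
from plant import *
import cv2,numpy as np
s=read_state();print({k:np.round(s[k],3) for k in("t","q","ee_pos","eef_rot","wrist_force","opening")})
f=grab_frame("scene");g=grab_frame("wrist")
a=cv2.resize(f["img"][90:190,200:330],(520,400),interpolation=cv2.INTER_CUBIC)
b=cv2.resize(g["img"],(800-520+120,300))
c=np.zeros((400,920,3),np.uint8);c[:,:520]=a;c[:300,520:]=b
cv2.imwrite("pics/d.png",cv2.resize(c,(800,348)))
E
```

```text
{'t': np.float64(11.4), 'q': array([ 0.085,  0.267, -0.29 ,  1.017,  0.   ,  0.235]), 'ee_pos': array([548.274,  46.841, 154.365]), 'eef_rot': array([-0.001,  0.075,  0.997, -0.   ]), 'wrist_force': array([-0.092,  0.134, -0.129]), 'opening': np.float64(43.119)}
```

View pics/d.png

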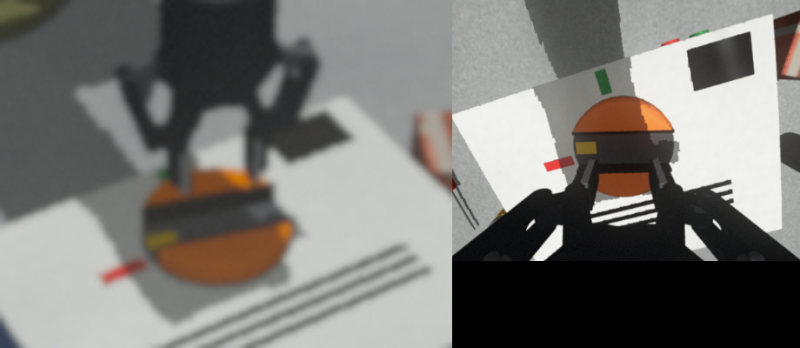

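The fingers are lined up over the slot, at wrist crop (588,165) and (658,165), parallel to the slot walls. Lowering now.

Emit:
jog_arm(
  plan=[
    [[0.01, 0, -0.05], 0],
    [[0.01, 0, -0.1], 0],
    [[0.01, 0, -0.15], 0],
    [[0.01, 0, -0.2], 0],
    [[0.01, 0, -0.25], 0],
    [[0.01, 0, -0.3], 0],
    [[0.01, 0, -0.35], 0],
    [[0.01, 0, -0.4], 0],
    [[0.01, 0, -0.42], 0],
    [[0.01, 0, -0.42], 0],
  ],
)

```text
t: 12.5
ee_pos: [550.4, 46.6, 113.9]
eef_rot: [-0.0, 0.075, 0.997, -0.0]
wrist_force: [0.1, -0.5, 1.2]
opening: 42.8
```

Emit:
jog_arm(
  plan=[
    [[0, 0, 0], -0.05],
    [[0, 0, 0], -0.1],
    [[0, 0, 0], -0.15],
    [[0, 0, 0], -0.2],
    [[0, 0, 0], -0.25],
    [[0, 0, 0], -0.3],
    [[0, 0, 0], -0.35],
    [[0, 0, 0], -0.4],
    [[0, 0, 0], -0.45],
    [[0, 0, 0], -0.5],
  ],
)

```text
t: 13.5
ee_pos: [549.4, 48.1, 114.3]
eef_rot: [-0.002, 0.452, 0.892, 0.001]
wrist_force: [-3.3, 4.2, 2.6]
opening: 42.8
```

```bash
python3 - <<'E'
from plant import *
import cv2,numpy as np
s=read_state();print({k:np.round(s[k],3) for k in("t","q","ee_pos","eef_rot","wrist_force","ft_torque","opening")})
g=grab_frame("wrist");cv2.imwrite("pics/e.png",g["img"])
E
```

```text
{'t': np.float64(13.5), 'q': array([ 0.085,  0.3  , -0.343,  0.93 ,  0.003,  1.023]), 'ee_pos': array([549.382,  48.064, 114.33 ]), 'eef_rot': array([-0.002,  0.452,  0.892,  0.001]), 'wrist_force': array([-3.26 ,  4.2  ,  2.597]), 'ft_torque': array([0.949, 0.796, 0.172]), 'opening': np.float64(42.782)}
```

View pics/e.png

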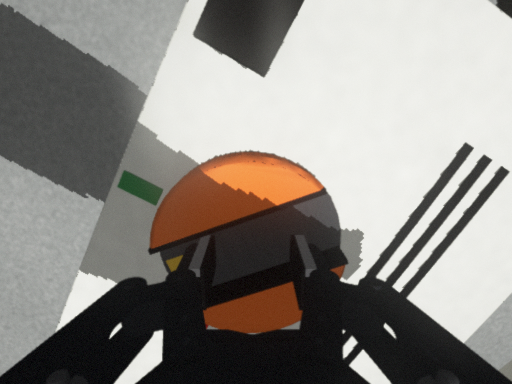

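The head is following: the slot lags about 15°, the pointer at (175,264) is moving toward the green mark at (140,187), and the torque is 0.17 N m. Continuing.

Emit:
jog_arm(
  plan=[
    [[0, 0, 0], -0.05],
    [[0, 0, 0], -0.1],
    [[0, 0, 0], -0.15],
    [[0, 0, 0], -0.2],
    [[0, 0, 0], -0.25],
    [[0, 0, 0], -0.3],
    [[0, 0, 0], -0.34],
    [[0, 0, 0], -0.38],
    [[0, 0, 0], -0.41],
    [[0, 0, 0], -0.44],
  ],
)

```text
t: 14.55
ee_pos: [550.1, 47.4, 114.4]
eef_rot: [-0.001, 0.727, 0.687, 0.0]
wrist_force: [-1.8, 1.7, 0.7]
opening: 42.8
```

Emit:
jog_arm(
  plan=[
    [[0, 0, 0], -0.01],
    [[0, 0, 0], -0.02],
    [[0, 0, 0], -0.03],
    [[0, 0, 0], -0.04],
    [[0, 0, 0], -0.05],
    [[0, 0, 0], -0.06],
    [[0, 0, 0], -0.07],
    [[0, 0, 0], -0.08],
    [[0, 0, 0], -0.08],
    [[0, 0, 0], -0.08],
  ],
)

```text
t: 15.55
ee_pos: [550.4, 47.0, 114.3]
eef_rot: [-0.0, 0.768, 0.64, 0.0]
wrist_force: [-3.8, 2.9, 2.3]
opening: 42.7
```

```bash
python3 - <<'E'
from plant import *
import cv2,numpy as np
s=read_state();print({k:np.round(s[k],3) for k in("t","q","ee_pos","eef_rot","wrist_force","ft_torque","opening")})
g=grab_frame("wrist");cv2.imwrite("pics/f.png",g["img"])
E
```

```text
{'t': np.float64(15.55), 'q': array([ 8.500e-02,  3.000e-01, -3.430e-01,  9.280e-01,  1.000e-03,
        1.837e+00]), 'ee_pos': array([550.399,  47.015, 114.345]), 'eef_rot': array([-0.   ,  0.768,  0.64 ,  0.   ]), 'wrist_force': array([-3.777,  2.871,  2.299]), 'ft_torque': array([0.881, 0.668, 0.078]), 'opening': np.float64(42.656)}
```

View pics/f.png

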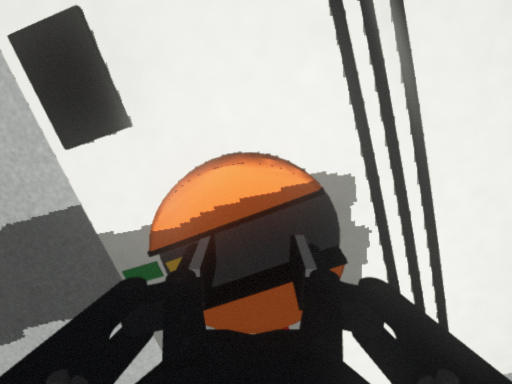

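The pointer at (173,266) is almost aligned with the green mark at (143,271). Torque hasn't risen yet, so I'll push on to the stop.

Emit:
jog_arm(
  plan=[
    [[0, 0, 0], -0.01],
    [[0, 0, 0], -0.02],
    [[0, 0, 0], -0.03],
    [[0, 0, 0], -0.04],
    [[0, 0, 0], -0.05],
    [[0, 0, 0], -0.06],
    [[0, 0, 0], -0.06],
    [[0, 0, 0], -0.06],
    [[0, 0, 0], -0.06],
    [[0, 0, 0], -0.06],
  ],
)

```text
t: 16.6
ee_pos: [550.8, 47.0, 114.4]
eef_rot: [-0.0, 0.797, 0.604, 0.0]
wrist_force: [-2.2, 4.4, 2.4]
opening: 42.5
```

```bash
python3 - <<'E'
from plant import *
import numpy as np
s=read_state();print({k:np.round(s[k],3) for k in("t","q","effort","ee_pos","eef_rot","wrist_force","ft_torque","opening")})
E
```

```text
{'t': np.float64(16.6), 'q': array([ 8.50e-02,  3.00e-01, -3.42e-01,  9.28e-01,  1.00e-03,  1.93e+00]), 'effort': array([ -3.43 , -49.108,  31.365,  -0.991,  -1.561,   0.81 ]), 'ee_pos': array([550.778,  47.015, 114.448]), 'eef_rot': array([-0.   ,  0.797,  0.604,  0.   ]), 'wrist_force': array([-2.167,  4.433,  2.379]), 'ft_torque': array([0.987, 0.597, 0.811]), 'opening': np.float64(42.469)}
```

Torque rose to 0.81 N m, which is the stop. Centre the fingers, lift out and back away.

Emit:
jog_arm(
  plan=[
    [[0, 0, 0], 0.05],
    [[0, 0, 0], 0.1],
    [[0, 0, 0], 0.14],
    [[0, 0, 0], 0.14],
    [[0, 0, 0.1], 0.14],
    [[0, 0, 0.25], 0.14],
    [[0, 0, 0.45], 0.14],
    [[0, 0, 0.65], 0.14],
    [[0, 0, 0.85], 0.14],
    [[0, 0, 1.0], 0.14],
  ],
)

```text
t: 17.6
ee_pos: [551.5, 46.2, 216.6]
eef_rot: [0.001, 0.727, 0.686, 0.001]
wrist_force: [0.7, 0.6, 0.3]
opening: 42.6
```

Emit:
jog_arm(
  plan=[
    [[-0.1, 0.1, 0.1], 0],
    [[-0.2, 0.2, 0.2], 0],
    [[-0.3, 0.3, 0.3], 0],
    [[-0.4, 0.4, 0.4], 0],
    [[-0.5, 0.5, 0.4], 0],
    [[-0.6, 0.6, 0.4], 0],
    [[-0.7, 0.7, 0.4], 0],
    [[-0.8, 0.85, 0.4], 0],
    [[-0.9, 1.0, 0.4], 0],
    [[-0.9, 1.0, 0.4], 0],
  ],
)

```text
t: 18.6
ee_pos: [458.9, 148.1, 253.8]
eef_rot: [-0.0, 0.726, 0.688, -0.0]
wrist_force: [0.2, -0.2, 0.7]
opening: 42.3
```

```bash
python3 - <<'E'
from plant import *
import cv2,numpy as np
s=read_state();print(s["t"],s["ee_pos"],s["wrist_force"],s["ft_torque"])
f=grab_frame("scene");g=grab_frame("top")
a=cv2.resize(f["img"][70:290,110:410],(400,293));b=cv2.resize(g["img"][100:300,110:400],(400,293),interpolation=cv2.INTER_CUBIC)
cv2.imwrite("pics/g.png",np.hstack([a,b]))
E
```

```text
18.6 [458.93084876 148.13239885 253.79273068] [ 0.1777798  -0.24789458  0.66205752] [-0.02250887  0.00298464 -0.00965465]
```

View pics/g.png

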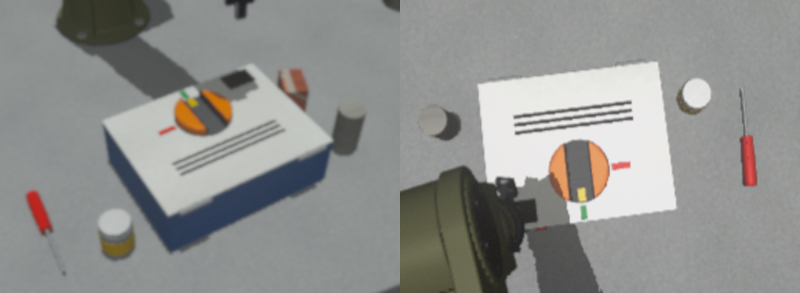

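The final view shows the pointer at (581,195) directly in line with the green mark at (584,212). The hatch is flat, the objects are undisturbed and the arm is clear.

```bash
python3 -c "
from plant import *
print(close_job())"
```

```text
the job is handed in; nothing more can be done
None
```

The hatch is shut and the fastener is locked at its clockwise stop. I handed the job in at about 18.7 s of the 46 s allowed; no verdict is reported.

- **Hatch:** I pressed it down with the closed fingertips on the rubber pad. It met a hard stop at 109.8 mm, where 110 mm was expected, with about 32 N at the wrist. The fastener angle then measured about 0.30 rad, still open.
- **Fastener:** I set both half-open fingertips in the slot and turned clockwise. The torque rose from about 0.17 to 0.81 N m at the stop.
- **Last checks:** The final pictures show the yellow pointer in line with the green mark, the hatch flat and the things beside the box where they were. The arm stood clear above the box with under 1 N at the wrist. I judged the final lock angle and the objects by eye rather than measuring them. No check failed or disagreed.

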